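# Run the lens carriage up to its stop and clamp it

### The job

Two short optical rails stand on the table, each with a carriage. Slide the carriage that carries the round lens away from the robot until it is up against the end stop of its rail, then turn its clamp knob clockwise as far as it goes, so that the carriage is locked there. Leave the other carriage, with the glass cell, and its knob as they are.

Things in the scene. Friction and masses are not known exactly. Their poses are not given: they have to be found in the camera images.
- lens_carriage (a joint): Black carriage (110 long, 56 wide, top at z 40 mm) with a small upright lens (round black cell, 31 mm, in a grey cradle, top at z 83) on a fixed aluminium rail 275 mm long. Value in m: 0 at the near end of its travel, 0.140 up against the dark steel stop at the rail's far end. Slides with about 2 N of friction while the knob is open; with the knob home it is clamped and takes more.
- lens_knob (a joint): Clamp knob on the robot's end of the lens carriage: upright steel bar 46 long, 11 thick, z 49 to 76 mm, on a 34 mm round foot (top at z 49). Value in rad: 0 = bar along the rail (open), growing clockwise from above to 1.40 (bar nearly across the rail, locked, hard end). Starts near 0, stays where left, takes about 0.1 N m; the clamp bites from about 1.0.
- knob_grip (a point): Point on the axis of the lens carriage's knob, z 72 mm, a good height for a TCP 19 mm behind the fingertips (tips then 4 mm over the foot). It rides with the carriage but does not turn with the knob: its x axis always points along the rail towards the end stop, z up. The lens stands 73 mm farther along x, with clear space in between.
- cell_knob_end (a point): End of the bar of the other carriage's knob (20 mm from that knob's axis, z 68 mm). That rail, carriage and knob have the same form, but the carriage carries a glass cell 48 mm tall and is already locked, bar nearly across its rail. Leave it alone.

How it is judged:
On the way:
1. the lens carriage stands at its end stop while its knob is still open (value of joint lens_carriage above 0.128 m and value of joint lens_knob below 0.7 rad), for 0.1 s.
At the end, for the whole second after the job is handed in: The lens carriage stands at rest within 12 mm of its end stop and its knob is turned clockwise to within 0.25 rad (14 degrees) of its hard end (value of joint lens_carriage above 0.128 m and value of joint lens_knob above 1.15 rad and velocity of joint lens_carriage below 0.01 m/s); the robot touches nothing.
It fails at once if the other carriage was shifted or its knob turned (end of its bar moved by more than 12 mm) (distance of cell_knob_end from where it was at the start of the episode above 0.012 m).
It also fails if it takes over 35 s, if anything falls off the work surface, if the arm or the gripper's body presses on something with over 40 N, if the wrist force passes 120 N, or if a joint passes its speed limit or range.

### The arm

A 6-joint arm with a two-finger parallel gripper is mounted at the origin on a cart in front of the work surface, level with it; the furniture and walls round the work are solid. World frame = base frame: x ahead of the robot, y to its left, z up, the work surface at z = 0. Lengths are in m, angles in rad, forces in N, time in s.
With the tool pointing down it reaches from about 0.35 to 0.775 m from the base axis. Payload 5.5 kg.
Tool frame: the origin (TCP) lies between the finger pads, 19 mm behind the fingertips; this is the grasp point; z points along the fingers, y is the line along which they close (so a half turn about z gives the same grasp; the last joint's range is limited). The gripper opens to 85 mm and grips with 20 to 120 N. Pads are 22 mm wide; open, the fingers measure 114 mm over their backs; the gripper's body (76 mm by 85 mm) begins 54 mm behind the grasp point. The pads swing forward as they close: fully open they stand 13 mm farther back than shut.
Start: joints at [1.152, 0.313, 0.046, 1.304, 0, 1.431], TCP at [0.158, 0.553, 0.25] pointing down, gripper open.
Joint ranges: [-2.76, 2.76], [-0.86, 1.69], [-1.03, 1.26], [-2.2, 2.34], [-1.47, 1.5], [-3.14, 3.14]. Speed limits (rad/s): [2.57, 2.57, 3.14, 3.14, 3.14, 3.14].

### API

Orientations are given as a unit quaternion [w, x, y, z].
In Python, from workcell import get_state, read_camera, hand_in gives the robot as it stands.
- The arm moves only by the tool send_rows, never from a script. Its argument "increments" is a list of rows, each an object of numbers: "dx", "dy", "dz": the shift along the world's x, y, z in units of 25 mm (1.0 is 25 mm); "roll": the turn about the world's z in units of 8 degrees (1.0 is 8 degrees); "claw": the opening, from -1 (shut) to 1 (fully open). In form: [{"dx": .., "dy": .., "dz": .., "roll": .., "claw": ..}, ...]. A call has exactly 5 rows; each row is the pose to reach, as a shift and turn from the pose commanded when the call began; what a row does not reach only later rows make up. A row lasts 1/8 s, in which the tool goes at most 62.5 mm and 10.7 degrees, less where a joint would pass 70% of its speed; a pose out of reach is approached as far as the arm can. A call with a gripper value outside its range is refused whole. The fingers move at their own pace and stop on an object; "grip_force" is the grip in N (left out, the last holds). Time passes only in rows, so rows that repeat a pose let the fingers close, or fill a call up. It gives the time, the measured TCP pose, the force, the opening and the grip force at its end, in the units of the state.
- get_state(): the state, without advancing time (a new reading comes with each control period).
- read_camera(name): name is "scene" or "side" or "wrist"; returns a dict with "image" (480x640x3 uint8, blue, green, red), "fx", "fy", "cx", "cy" (pixels), "world_to_cam" (4x4, takes a point from world to camera coordinates). Camera axes: x right, y up, looking along -z (the intrinsics and any distortion apply to the point x, -y, -z); pixel columns grow to the right and rows downward; lengths in m; the calibration is good to about 2 mm. The wrist camera is an equidistant fisheye: a pixel r from the principal point sees the ray r / f radians off the axis. A picture is of the moment at which its call begins. There is no depth.
- hand_in(): hands the job in; it is judged then, once.
The state is a dict: "clock": time; "joint_pos": joint angles; "qvel": joint speeds; "tau": joint torques, N m; "tcp_pos": TCP position; "orientation": TCP orientation; "wrist_force": force on the tool from outside, world axes, zero at the start; "ft_torque": the same for the moment, N m; "finger_gap": finger opening in m; "grip_force": force on a finger pad.
Only numpy, scipy, OpenCV 4.12 (cv2) and the standard library are available. Lean on these libraries where they do the work, as an engineer would, in place of code of your own. Each camera call takes 0.05 s, during which the arm holds its last target. There are 200 camera calls.

## Working session

There is one attempt and no reset: what is moved stays moved. The work goes in short steps, Python scripts to look and compute and a tool call to move; the robot and the scene stay as the last step left them, time stands still between calls to the robot, and variables do not carry over. Pictures are saved under pics/ and viewed, at most 10 in all, crops included, and the job is handed in when it is done.

Besides the shell and the picture viewer there is one more tool, called after "Call:" by a JSON object that holds its "fn" and its "kwargs", one argument or row to a line. send_rows: Moves the arm, as the interface text tells. Its arguments: {"type":"object","properties":{"increments":{"type":"array","items":{"type":"object","properties":{"dx":{"type":"number"},"dy":{"type":"number"},"dz":{"type":"number"},"roll":{"type":"number"},"claw":{"type":"number"}}}},"grip_force":{"type":"number"}},"required":["increments"]}

```bash
mkdir -p pics
python3 - <<'E'
from workcell import *
import cv2,pickle,numpy as np
s=get_state();print(s['clock'],s['tcp_pos'],s['orientation'],s['finger_gap'])
d={}
for n in("scene","side","wrist"):
    d[n]=read_camera(n);cv2.imwrite(f'pics/{n}0.png',d[n]['image']);print(n,d[n]['fx'],d[n]['cx'],d[n]['cy'],np.round(d[n]['world_to_cam'],3).tolist(),[k for k in d[n]])
pickle.dump(d,open('d0.pkl','wb'))
E
```

```text
0.0 [0.15804059 0.55236224 0.24910732] [-2.66974613e-04  1.38931305e-01  9.90301599e-01 -8.74563349e-04] 0.0856414102308025
scene 515.6872092877172 314.94032238339327 235.18134110032807 [[0.742, -0.671, 0.006, -0.415], [0.481, 0.539, 0.691, -0.244], [-0.467, -0.51, 0.722, -0.715], [0.0, 0.0, 0.0, 1.0]] ['image', 'fx', 'fy', 'cx', 'cy', 'world_to_cam']
side 507.18942817425955 319.5210339165392 237.88076538063143 [[-0.919, -0.394, -0.009, 0.411], [0.244, -0.588, 0.771, -0.213], [-0.309, 0.707, 0.637, -0.711], [0.0, 0.0, 0.0, 1.0]] ['image', 'fx', 'fy', 'cx', 'cy', 'world_to_cam']
wrist 371.64829954431775 315.4041115526687 234.28675996452145 [[0.275, 0.961, -0.003, -0.574], [-0.912, 0.26, -0.317, 0.041], [-0.304, 0.09, 0.948, -0.382], [0.0, 0.0, 0.0, 1.0]] ['image', 'fx', 'fy', 'cx', 'cy', 'world_to_cam']
```

View pics/scene0.png

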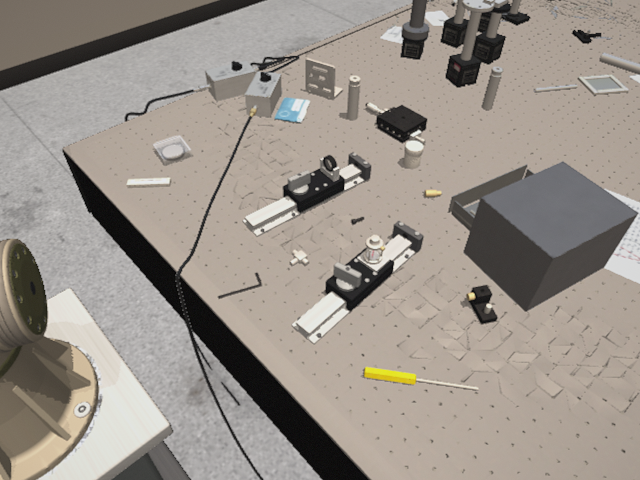

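View pics/side0.png

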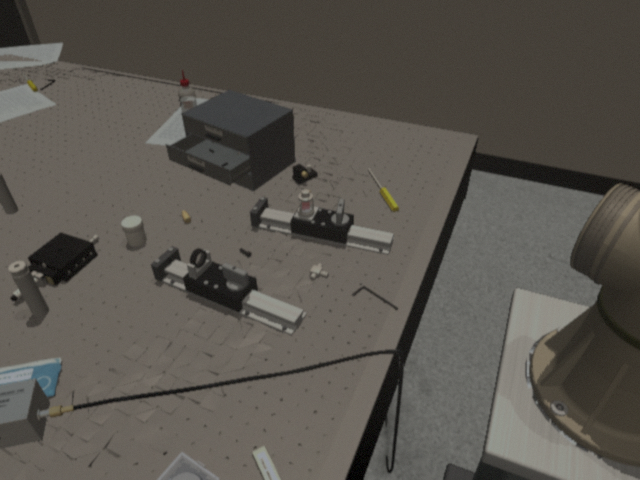

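The scene view shows the lens carriage on the left rail (about 310,185), with its knob at (299,183) and its stop at (358,167). The cell carriage is on the right rail, around (358,275). In the side view the lens rail is the lower one, with its knob at (235,282).

Run:
```python
import cv2,pickle,numpy as np
d=pickle.load(open('d0.pkl','rb'))
a=d['scene']['image'][140:240,235:385];b=d['side']['image'][235:335,145:310]
a=cv2.resize(a,(600,400),interpolation=cv2.INTER_CUBIC);b=cv2.resize(b,None,fx=4,fy=4,interpolation=cv2.INTER_CUBIC)[:, :660]
for im in(a,):cv2.imwrite('pics/ca.png',im)
cv2.imwrite('pics/cb.png',b)
```

```text
(no output)
```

View pics/ca.png

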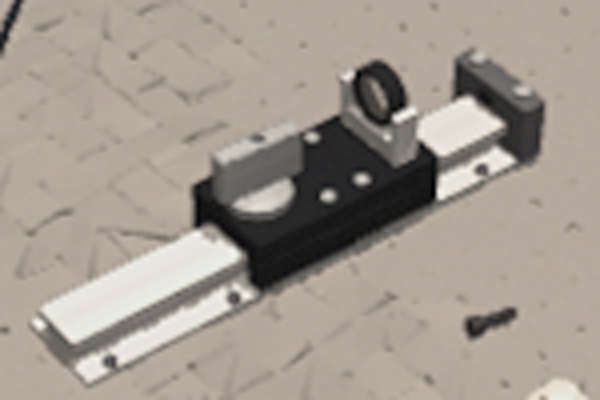

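View pics/cb.png

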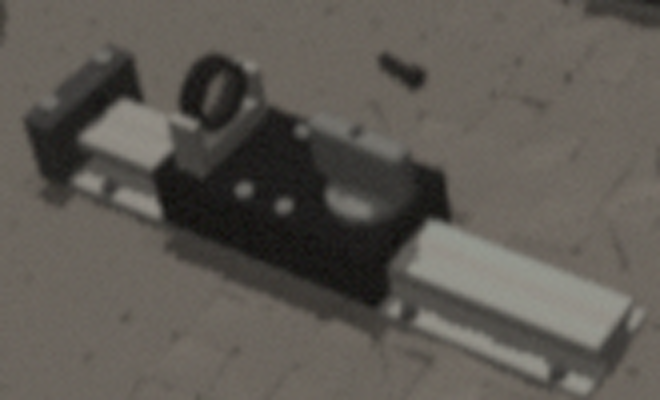

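The crops show the bar along the rail. In the scene crop its top runs from (212,155) to (298,122) with the centre dot at (257,138). In the side crop the dot is at (355,131), and the carriage and rail edges are clear.

```bash
cat > h.py <<'E'
import numpy as np
def cast(c,p,z):
    M=np.array(c['world_to_cam']);R=M[:3,:3];o=-R.T@M[:3,3]
    v=R.T@np.array([(p[0]-c['cx'])/c['fx'],-(p[1]-c['cy'])/c['fy'],-1]);return o+v*(z-o[2])/v[2]
E
python3 - <<'E'
import pickle;from h import *
d=pickle.load(open('d0.pkl','rb'))
A=lambda u,v,z:cast(d['scene'],(235+u/4,140+v/4),z)
B=lambda u,v,z:cast(d['side'],(145+u/4,235+v/4),z)
print('knob',A(257,138,.076),B(355,131,.076))
def ang(n,p,q):
    e=q-p;print(n,np.degrees(np.arctan2(e[1],e[0])),np.linalg.norm(e[:2]),p,q)
ang('base R',A(90,383,.003),A(520,160,.003))
ang('carR',A(250,248,.04),A(435,158,.04))
ang('railL',A(40,315,.028),A(195,232,.028))
ang('railR',A(80,345,.028),A(245,258,.028))
ang('bar',A(212,155,.076),A(298,122,.076))
ang('barS',B(408,160,.076),B(318,118,.076))
ang('railS',B(632,298,.028),B(440,225,.028))
ang('railS2',B(600,350,.028),B(405,262,.028))
ang('baseS',B(585,395,.003),B(75,180,.003))
print('stop',A(458,52,.05),A(543,98,.05),B(28,118,.05),B(125,50,.05))
# cell carriage knob & cell approx
c=d['scene']
for p in((335,265),(361,277),(374,238)):print(cast(c,p,.07))
E
```

```text
knob [0.56899867 0.05444911 0.076     ] [0.5708017  0.05434507 0.076     ]
base R -4.685972927154009 0.2619966061969443 [0.45406088 0.0405051  0.003     ] [0.71518174 0.01910142 0.003     ]
carR -5.742170601352714 0.10958412323959695 [0.54266243 0.02988053 0.04      ] [0.65169668 0.0189164  0.04      ]
railL -2.4024752799489817 0.08882569335499658 [0.45011629 0.06953204 0.028     ] [0.53886391 0.06580857 0.028     ]
railR -3.599850906988473 0.09300372479324533 [0.45194134 0.04207428 0.028     ] [0.54476156 0.03623476 0.028     ]
bar -10.5748488509747 0.04605466416641957 [0.54563558 0.05898022 0.076     ] [0.59090806 0.05052827 0.076     ]
barS -9.25372757823938 0.04562418409569857 [0.54327947 0.06076249 0.076     ] [0.5883099  0.05342581 0.076     ]
railS -3.930735746294631 0.08909455107586715 [0.45271027 0.05322812 0.028     ] [0.54159524 0.04712065 0.028     ]
railS2 -7.141758332410114 0.09237937557719209 [0.45288976 0.08217317 0.028     ] [0.54455242 0.07068813 0.028     ]
baseS -4.927755678085174 0.2582833736449285 [0.45870698 0.08588086 0.003     ] [0.71603568 0.06369443 0.003     ]
stop [0.70959485 0.06219524 0.05      ] [0.71479638 0.00797298 0.05      ] [0.7183878  0.07686319 0.05      ] [0.70679669 0.02487663 0.05      ]
[ 0.47024701 -0.1450438   0.07      ]
[ 0.48334865 -0.18929582  0.07      ]
[ 0.55866921 -0.14568421  0.07      ]
```

Call:
{"fn": "send_rows", "kwargs": {
  "increments": [
    {"dx": 1.5, "dy": -1.8, "claw": 1},
    {"dx": 3, "dy": -3.6, "claw": 1},
    {"dx": 4.5, "dy": -5.4, "roll": 0.25, "claw": 1},
    {"dx": 6, "dy": -7.2, "roll": 0.5, "claw": 1},
    {"dx": 7.5, "dy": -9, "roll": 0.75, "claw": 1}
  ]
}}

```text
schema error: expected keys dx, dy, dz, roll, claw
```

Call:
{"fn": "send_rows", "kwargs": {
  "increments": [
    {"dx": 1.8, "dy": -2.1, "claw": 1},
    {"dx": 3.6, "dy": -4.3, "claw": 1},
    {"dx": 5.4, "dy": -6.5, "claw": 1},
    {"dx": 7.2, "dy": -8.7, "claw": 1},
    {"dx": 9, "dy": -10.9, "claw": 1}
  ]
}}

```text
schema error: expected keys dx, dy, dz, roll, claw
```

Run:
```python
from workcell import *
import cv2,pickle,numpy as np
w=read_camera('wrist');s=get_state();print(s['clock'],s['tcp_pos'],s['orientation'],s['joint_pos'])
M=np.array(w['world_to_cam']);print(np.round(M,3).tolist())
pickle.dump(w,open('w1.pkl','wb'));cv2.imwrite('pics/w1.png',w['image'])
```

```text
0.2 [0.15814212 0.5525402  0.24942368] [-1.61203380e-04  1.38963087e-01  9.90297395e-01 -5.50642306e-04] [1.15238550e+00 3.13760147e-01 4.54145650e-02 1.30359823e+00
 6.65601390e-06 1.43121408e+00]
[[0.275, 0.961, -0.002, -0.574], [-0.912, 0.26, -0.317, 0.042], [-0.304, 0.09, 0.948, -0.382], [0.0, 0.0, 0.0, 1.0]]
```

View pics/w1.png

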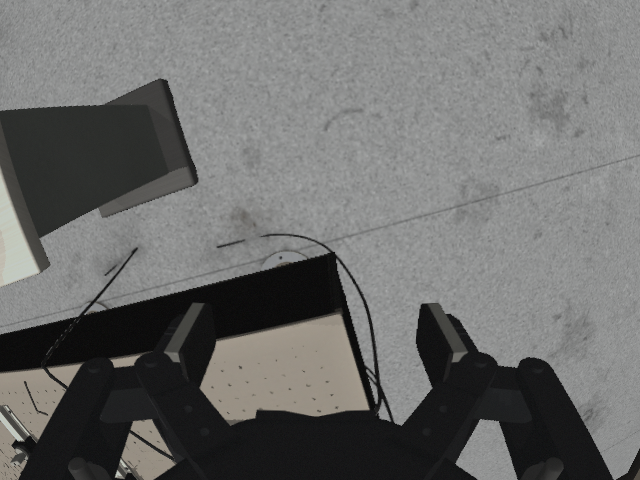

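The moves were refused because every row needs all five keys, so this wrist view is still from the start pose and shows only the table edge. I'll send them again in full.

Call:
{"fn": "send_rows", "kwargs": {
  "increments": [
    {"dx": 1.5, "dy": -1.8, "dz": 0, "roll": 0, "claw": 1},
    {"dx": 3, "dy": -3.6, "dz": 0, "roll": 0, "claw": 1},
    {"dx": 4.5, "dy": -5.4, "dz": 0, "roll": 0.25, "claw": 1},
    {"dx": 6, "dy": -7.2, "dz": 0, "roll": 0.5, "claw": 1},
    {"dx": 7.5, "dy": -9, "dz": 0, "roll": 0.75, "claw": 1}
  ]
}}

```text
clock: 0.82
tcp_pos: [0.3466, 0.3263, 0.2501]
orientation: [0.0, 0.086, 0.996, 0.0]
wrist_force: [0.9, 0.4, -0.1]
finger_gap: 0.0857
grip_force: 0.0
```

Call:
{"fn": "send_rows", "kwargs": {
  "increments": [
    {"dx": 1.8, "dy": -2.1, "dz": 0, "roll": 0, "claw": 1},
    {"dx": 3.6, "dy": -4.3, "dz": 0, "roll": 0, "claw": 1},
    {"dx": 5.4, "dy": -6.5, "dz": 0, "roll": 0, "claw": 1},
    {"dx": 7.2, "dy": -8.7, "dz": 0, "roll": 0, "claw": 1},
    {"dx": 9, "dy": -10.9, "dz": 0, "roll": 0, "claw": 1}
  ]
}}

```text
clock: 1.45
tcp_pos: [0.5459, 0.0852, 0.25]
orientation: [0.0, 0.087, 0.996, 0.0]
wrist_force: [0.8, 0.7, -0.2]
finger_gap: 0.0856
grip_force: 0.0
```

Run:
```python
from workcell import *
import cv2,pickle,numpy as np
w=read_camera('wrist');s=get_state();print(s['clock'],s['tcp_pos'],s['orientation'],s['joint_pos'])
pickle.dump(w,open('w2.pkl','wb'));cv2.imwrite('pics/w2.png',w['image'])
```

```text
1.5 [0.55086446 0.07935391 0.24933408] [ 0.00215655  0.08988207  0.99594867 -0.00167774] [ 7.34462850e-04  2.74412520e-01 -8.61657746e-03  1.28377590e+00
 -3.73250116e-03  1.80734768e-01]
```

View pics/w2.png

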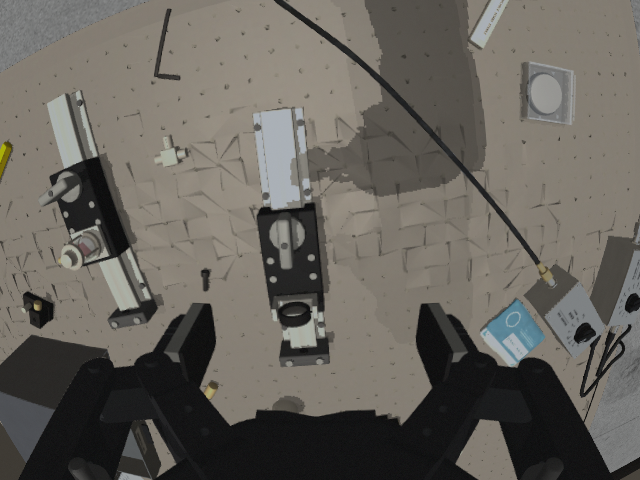

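The wrist view shows the lens rail in the centre, with the bar running (285,222)–(289,268) and its centre dot at about (286,246). The lens is at (294,315) and the stop at (304,355). The cell rail is well clear to the left.

```bash
cat >> h.py <<'E'
def fish(c,p,z):
    M=np.array(c['world_to_cam']);R=M[:3,:3];o=-R.T@M[:3,3]
    d=np.array([p[0]-c['cx'],p[1]-c['cy']]);r=np.hypot(*d);t=r/c['fx']
    k=np.sin(t)/r
    v=R.T@np.array([d[0]*k,-d[1]*k,-np.cos(t)]);return o+v*(z-o[2])/v[2]
E
python3 - <<'E'
import pickle;from h import *
w=pickle.load(open('w2.pkl','rb'))
for n,p,z in(('dot',(286,246),.076),('barN',(285,221),.076),('barF',(290,269),.076),('carNL',(259,208),.04),('carNR',(314,206),.04),('railNL',(253,111),.003),('railNR',(303,107),.003),('stopL',(281,364),.05),('stopR',(329,362),.05)):print(n,fish(w,p,z))
from workcell import get_state
s=get_state();print(s['tcp_pos'],s['clock'])
E
```

```text
dot [0.56991074 0.05475128 0.076     ]
barN [0.54780389 0.05836235 0.076     ]
barF [0.59168251 0.05388062 0.076     ]
carNL [0.54093063 0.03182147 0.04      ]
carNR [0.54818099 0.08290766 0.04      ]
railNL [0.45015032 0.03864525 0.003     ]
railNR [0.45592452 0.0881077  0.003     ]
stopL [0.71384591 0.01663357 0.05      ]
stopR [0.71973179 0.06905247 0.05      ]
[0.55086446 0.07935391 0.24933408] 1.5
```

Call:
{"fn": "send_rows", "kwargs": {
  "increments": [
    {"dx": 0, "dy": 0, "dz": -1, "roll": 0, "claw": 1},
    {"dx": 0, "dy": 0, "dz": -2, "roll": 0, "claw": 1},
    {"dx": 0, "dy": 0, "dz": -3, "roll": 0, "claw": 1},
    {"dx": 0, "dy": 0, "dz": -4, "roll": 0, "claw": 1},
    {"dx": 0, "dy": 0, "dz": -4, "roll": 0, "claw": 1}
  ]
}}

```text
clock: 2.12
tcp_pos: [0.5429, 0.0871, 0.148]
orientation: [-0.002, 0.087, 0.996, -0.0]
wrist_force: [-0.5, 0.5, 0.7]
finger_gap: 0.0854
grip_force: 0.0
```

Call:
{"fn": "send_rows", "kwargs": {
  "increments": [
    {"dx": 0.5, "dy": -0.6, "dz": 0, "roll": 0, "claw": 1},
    {"dx": 1.1, "dy": -1.3, "dz": 0, "roll": 0, "claw": 1},
    {"dx": 1.1, "dy": -1.3, "dz": 0, "roll": 0, "claw": 1},
    {"dx": 1.1, "dy": -1.3, "dz": 0, "roll": 0, "claw": 1},
    {"dx": 1.1, "dy": -1.3, "dz": 0, "roll": 0, "claw": 1}
  ]
}}

```text
clock: 2.75
tcp_pos: [0.5722, 0.0546, 0.1501]
orientation: [-0.0, 0.087, 0.996, 0.0]
wrist_force: [0.4, -0.2, -0.3]
finger_gap: 0.0856
grip_force: 0.0
```

Call:
{"fn": "send_rows", "kwargs": {
  "increments": [
    {"dx": 0, "dy": 0, "dz": -1, "roll": 0, "claw": 1},
    {"dx": -0.1, "dy": 0, "dz": -2, "roll": 0, "claw": 1},
    {"dx": -0.1, "dy": 0, "dz": -2.7, "roll": 0, "claw": 1},
    {"dx": -0.1, "dy": 0, "dz": -3.1, "roll": 0, "claw": 1},
    {"dx": -0.1, "dy": 0, "dz": -3.1, "roll": 0, "claw": 1}
  ]
}}

```text
clock: 3.38
tcp_pos: [0.5693, 0.0547, 0.0721]
orientation: [-0.001, 0.087, 0.996, 0.0]
wrist_force: [0.3, -0.5, 0.4]
finger_gap: 0.0853
grip_force: 0.0
```

Call:
{"fn": "send_rows", "kwargs": {
  "grip_force": 40,
  "increments": [
    {"dx": 0, "dy": 0, "dz": 0, "roll": 0, "claw": -0.5},
    {"dx": 0, "dy": 0, "dz": 0, "roll": 0, "claw": -1},
    {"dx": 0, "dy": 0, "dz": 0, "roll": 0, "claw": -1},
    {"dx": 0, "dy": 0, "dz": 0, "roll": 0, "claw": -1},
    {"dx": 0, "dy": 0, "dz": 0, "roll": 0, "claw": -1}
  ]
}}

```text
clock: 4.0
tcp_pos: [0.57, 0.0538, 0.073]
orientation: [0.0, 0.087, 0.996, -0.001]
wrist_force: [-1.5, -2.4, 3.1]
finger_gap: 0.0098
grip_force: 41.7
```

Call:
{"fn": "send_rows", "kwargs": {
  "increments": [
    {"dx": 0.3, "dy": -0.03, "dz": 0, "roll": 0, "claw": -1},
    {"dx": 0.6, "dy": -0.06, "dz": 0, "roll": 0, "claw": -1},
    {"dx": 0.9, "dy": -0.09, "dz": 0, "roll": 0, "claw": -1},
    {"dx": 1.2, "dy": -0.11, "dz": 0, "roll": 0, "claw": -1},
    {"dx": 1.4, "dy": -0.13, "dz": 0, "roll": 0, "claw": -1}
  ]
}}

```text
clock: 4.62
tcp_pos: [0.6058, 0.0509, 0.0729]
orientation: [0.0, 0.087, 0.996, -0.0]
wrist_force: [-2.6, -3.4, 6.3]
finger_gap: 0.0104
grip_force: 42.0
```

Call:
{"fn": "send_rows", "kwargs": {
  "increments": [
    {"dx": 0.15, "dy": -0.01, "dz": 0, "roll": 0, "claw": -1},
    {"dx": 0.3, "dy": -0.03, "dz": 0, "roll": 0, "claw": -1},
    {"dx": 0.45, "dy": -0.04, "dz": 0, "roll": 0, "claw": -1},
    {"dx": 0.6, "dy": -0.05, "dz": 0, "roll": 0, "claw": -1},
    {"dx": 0.6, "dy": -0.05, "dz": 0, "roll": 0, "claw": -1}
  ]
}}

```text
clock: 5.25
tcp_pos: [0.6211, 0.0496, 0.073]
orientation: [0.001, 0.087, 0.996, -0.0]
wrist_force: [-1.0, -3.7, 5.0]
finger_gap: 0.0103
grip_force: 41.9
```

Call:
{"fn": "send_rows", "kwargs": {
  "increments": [
    {"dx": 0.1, "dy": -0.01, "dz": 0, "roll": 0, "claw": -1},
    {"dx": 0.2, "dy": -0.02, "dz": 0, "roll": 0, "claw": -1},
    {"dx": 0.3, "dy": -0.03, "dz": 0, "roll": 0, "claw": -1},
    {"dx": 0.3, "dy": -0.03, "dz": 0, "roll": 0, "claw": -1},
    {"dx": 0.3, "dy": -0.03, "dz": 0, "roll": 0, "claw": -1}
  ]
}}

```text
clock: 5.88
tcp_pos: [0.6244, 0.0494, 0.0729]
orientation: [-0.003, 0.087, 0.996, -0.0]
wrist_force: [-11.5, -1.6, 13.6]
finger_gap: 0.0103
grip_force: 43.2
```

Call:
{"fn": "send_rows", "kwargs": {
  "increments": [
    {"dx": 0.05, "dy": 0, "dz": 0, "roll": 0, "claw": -1},
    {"dx": 0.1, "dy": -0.01, "dz": 0, "roll": 0, "claw": -1},
    {"dx": 0.1, "dy": -0.01, "dz": 0, "roll": 0, "claw": -1},
    {"dx": 0.1, "dy": -0.01, "dz": 0, "roll": 0, "claw": -1},
    {"dx": 0.1, "dy": -0.01, "dz": 0, "roll": 0, "claw": -1}
  ]
}}

```text
clock: 6.5
tcp_pos: [0.6246, 0.0494, 0.0728]
orientation: [-0.005, 0.087, 0.996, -0.0]
wrist_force: [-16.4, -1.5, 18.2]
finger_gap: 0.0102
grip_force: 43.8
```

Run:
```python
from workcell import *
import cv2
a=read_camera('scene')['image'][120:240,235:395];b=read_camera('side')['image'][225:335,130:310]
a=cv2.resize(a,(400,300),interpolation=cv2.INTER_CUBIC);b=cv2.resize(b,(400,300),interpolation=cv2.INTER_CUBIC)
cv2.imwrite('pics/c3.png',cv2.hconcat([a,b]))
s=get_state();print(s['tcp_pos'],s['wrist_force'],s['joint_pos'])
```

```text
[0.62461022 0.04937713 0.07282414] [-18.32245564  -1.74626888  18.23913189] [-4.90931433e-02  5.20123634e-01 -8.80035692e-02  9.72396832e-01
 -1.08704578e-04  1.24731127e-01]
```

View pics/c3.png

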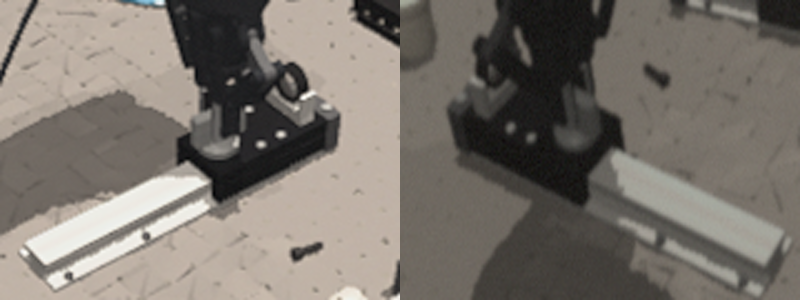

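The carriage is now up against the stop in both views, with the bar still along the rail. Next I'll ease the push slightly and turn clockwise.

Call:
{"fn": "send_rows", "kwargs": {
  "increments": [
    {"dx": -0.1, "dy": 0, "dz": 0, "roll": -1, "claw": -1},
    {"dx": -0.15, "dy": 0, "dz": 0, "roll": -2, "claw": -1},
    {"dx": -0.15, "dy": 0, "dz": 0, "roll": -3, "claw": -1},
    {"dx": -0.15, "dy": 0, "dz": 0, "roll": -4, "claw": -1},
    {"dx": -0.15, "dy": 0, "dz": 0, "roll": -5, "claw": -1}
  ]
}}

```text
clock: 7.22
tcp_pos: [0.6241, 0.049, 0.0729]
orientation: [-0.002, 0.424, 0.905, -0.001]
wrist_force: [-7.8, -3.2, 12.2]
finger_gap: 0.0105
grip_force: 42.8
```

Call:
{"fn": "send_rows", "kwargs": {
  "increments": [
    {"dx": 0, "dy": 0, "dz": 0, "roll": -1, "claw": -1},
    {"dx": 0, "dy": 0, "dz": 0, "roll": -2, "claw": -1},
    {"dx": 0, "dy": 0, "dz": 0, "roll": -3, "claw": -1},
    {"dx": 0, "dy": 0, "dz": 0, "roll": -3.8, "claw": -1},
    {"dx": 0, "dy": 0, "dz": 0, "roll": -3.8, "claw": -1}
  ]
}}

```text
clock: 7.85
tcp_pos: [0.6239, 0.0489, 0.0729]
orientation: [-0.002, 0.646, 0.764, -0.001]
wrist_force: [-8.4, -3.1, 10.6]
finger_gap: 0.0102
grip_force: 42.9
```

Run:
```python
from workcell import *
s=get_state();print(s['tcp_pos'],s['ft_torque'],s['wrist_force'],s['orientation'])
```

```text
[0.62385535 0.04892725 0.07288344] [-0.54325093  1.52286899  0.07316214] [-8.36287378 -3.07530939 10.58300638] [-0.00156139  0.64565475  0.76362657 -0.00140045]
```

Call:
{"fn": "send_rows", "kwargs": {
  "increments": [
    {"dx": 0, "dy": 0, "dz": 0, "roll": -0.4, "claw": -1},
    {"dx": 0, "dy": 0, "dz": 0, "roll": -0.7, "claw": -1},
    {"dx": 0, "dy": 0, "dz": 0, "roll": -0.7, "claw": -1},
    {"dx": 0, "dy": 0, "dz": 0, "roll": -0.7, "claw": -1},
    {"dx": 0, "dy": 0, "dz": 0, "roll": -0.7, "claw": -1}
  ]
}}

```text
clock: 8.48
tcp_pos: [0.6228, 0.0491, 0.0728]
orientation: [-0.002, 0.682, 0.732, -0.002]
wrist_force: [-13.0, -3.8, 14.6]
finger_gap: 0.0098
grip_force: 43.6
```

Run:
```python
from workcell import *
s=get_state();print(s['tcp_pos'],s['ft_torque'],s['wrist_force'],s['orientation'])
```

```text
[0.6227596  0.04906231 0.07284678] [-0.46512296  2.59891854  0.25419218] [-12.95295752  -3.78132924  14.55513315] [-0.00227857  0.68164283  0.73167831 -0.0021691 ]
```

Call:
{"fn": "send_rows", "kwargs": {
  "increments": [
    {"dx": 0, "dy": 0, "dz": 0, "roll": 0, "claw": -0.2},
    {"dx": 0, "dy": 0, "dz": 0, "roll": 0, "claw": -0.2},
    {"dx": 0, "dy": 0, "dz": 0, "roll": 0, "claw": -0.2},
    {"dx": 0, "dy": 0, "dz": 0.3, "roll": 0, "claw": -0.2},
    {"dx": 0, "dy": 0, "dz": 1, "roll": 0, "claw": -0.2}
  ]
}}

```text
clock: 9.1
tcp_pos: [0.6256, 0.0491, 0.0976]
orientation: [-0.001, 0.682, 0.732, -0.0]
wrist_force: [0.1, -0.7, -0.1]
finger_gap: 0.0342
grip_force: 0.0
```

Call:
{"fn": "send_rows", "kwargs": {
  "increments": [
    {"dx": 0, "dy": 0, "dz": 1, "roll": 0, "claw": -0.2},
    {"dx": 0, "dy": 0, "dz": 2, "roll": 0, "claw": -0.2},
    {"dx": 0, "dy": 0, "dz": 4, "roll": 0, "claw": -0.2},
    {"dx": -1.5, "dy": 0, "dz": 5, "roll": 0, "claw": -0.2},
    {"dx": -3, "dy": 0, "dz": 5, "roll": 0, "claw": -0.2}
  ]
}}

```text
clock: 9.72
tcp_pos: [0.5524, 0.0488, 0.2268]
orientation: [0.003, 0.682, 0.731, 0.002]
wrist_force: [0.8, 0.1, 0.4]
finger_gap: 0.034
grip_force: 0.0
```

Run:
```python
from workcell import *
import cv2
read_camera('side')
w=read_camera('wrist');b=read_camera('side')['image'][225:335,130:310]
b=cv2.resize(b,None,fx=480/110,fy=480/110)[:, :400]
import pickle;pickle.dump(w,open('w4.pkl','wb'))
cv2.imwrite('pics/c4.png',cv2.hconcat([w['image'][:,120:520],b[:, 0:400]]))
s=get_state();print(s['tcp_pos'],s['wrist_force'],s['qvel'])
```

```text
[0.55000596 0.04915348 0.22456184] [ 0.41244105 -0.68425488  0.3449367 ] [-0.00038523  0.04265531  0.04799285 -0.02535317 -0.00148244  0.00151863]
```

View pics/c4.png

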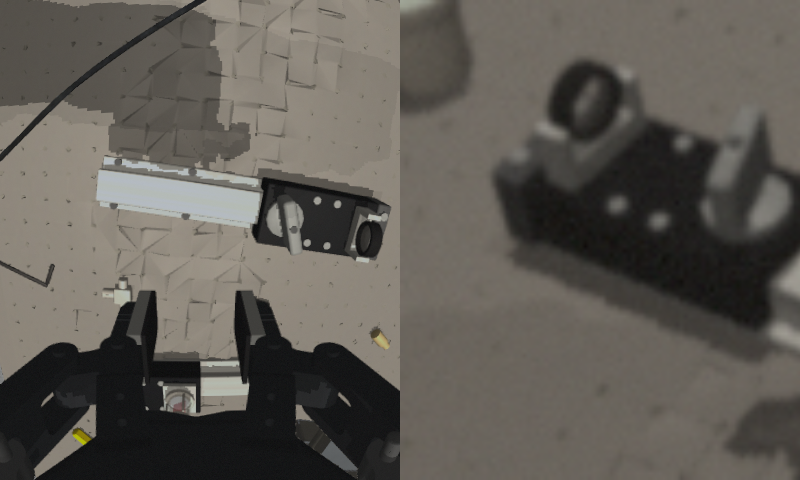

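The carriage sits against the stop and the bar lies across the rail. In the wrist part of the picture the bar ends are at about (286,197) and (295,250). I'll measure the bar angle before handing in.

Run:
```python
import pickle;from h import *
w=pickle.load(open('w4.pkl','rb'))
def a(p,q,z):
    P=fish(w,(p[0]+120,p[1]),z);Q=fish(w,(q[0]+120,q[1]),z);e=Q-P;return np.degrees(np.arctan2(e[1],e[0])),np.hypot(*e[:2]),P,Q
b=a((286,198),(295,250),.076);r=a((97,202),(258,226),.028);r2=a((105,160),(262,180),.028)
print(b,r,r2)
```

```text
(np.float64(-71.81975134102728), np.float64(0.044242944599051016), array([0.6137248 , 0.07319356, 0.076     ]), array([0.62752893, 0.03115923, 0.076     ])) (np.float64(-4.819871119315072), np.float64(0.14892518238307306), array([0.45544233, 0.04728329, 0.028     ]), array([0.60384088, 0.03477008, 0.028     ])) (np.float64(-3.527136898428031), np.float64(0.14030059753634028), array([0.46247633, 0.08618366, 0.028     ]), array([0.60251116, 0.07755218, 0.028     ]))
```

Run:
```python
from workcell import *
import cv2,pickle
w=read_camera('wrist');sc=read_camera('scene');pickle.dump((w,sc),open('w5.pkl','wb'))
a=cv2.resize(w['image'][150:280,360:520],None,fx=3,fy=3,interpolation=cv2.INTER_CUBIC)
b=cv2.resize(sc['image'][130:220,270:375],None,fx=3,fy=390/90,interpolation=cv2.INTER_CUBIC)
cv2.imwrite('pics/c5.png',cv2.hconcat([a,b[:390,:320]]))
```

```text
(no output)
```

View pics/c5.png

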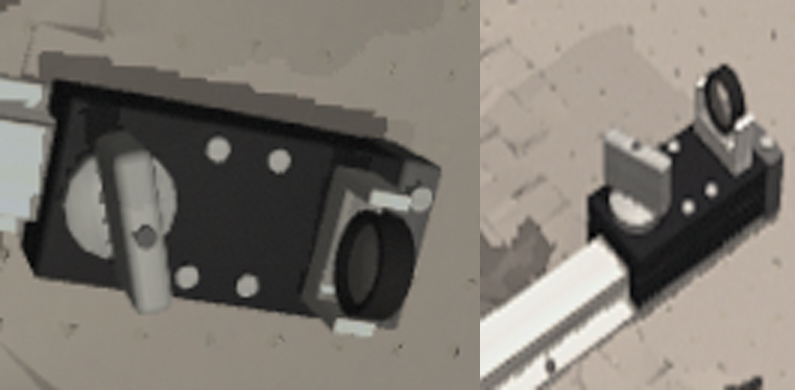

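Run:
```python
import pickle;from h import *
w,sc=pickle.load(open('w5.pkl','rb'))
W=lambda u,v,z:fish(w,(360+u/3,150+v/3),z)
S=lambda u,v,z:cast(sc,(270+(u-480)/3,130+v/(390/90)),z)
def ang(n,p,q):
    e=q-p;print(n,np.degrees(np.arctan2(e[1],e[0])),np.hypot(*e[:2]),p[:2],q[:2])
ang('Wright',W(150,148,.076),W(170,300,.076))
ang('Wdot',W(147,237,.076),W(154,308,.076))
ang('Sback',S(614,129,.076),S(671,164,.076))
ang('Sfront',S(603,137,.076),S(662,175,.076))
ang('Wcar',W(52,82,.04),W(385,143,.04))
ang('Wcar2',W(40,270,.04),W(308,317,.04))
ang('screws',W(217,149,.042),W(279,160,.042))
ang('screws',W(187,277,.042),W(247,286,.042))
ang('cross',W(217,149,.042),W(187,277,.042))
ang('cross',W(279,160,.042),W(247,286,.042))
```

```text
Wright -73.9237676375652 0.042817970519117975 [0.62156662 0.07217819] [0.6334236  0.03103465]
Wdot -75.60599096840974 0.020434186260521292 [0.62420374 0.0482541 ] [0.62928345 0.02846136]
Sback -76.1879867196338 0.04306882871648585 [0.61972642 0.0680292 ] [0.63000854 0.02620574]
Sfront -77.28302293413685 0.04508216527232697 [0.61072682 0.06847285] [0.62065099 0.02449658]
Wcar -4.3140169916573585 0.10746970899561621 [0.60054451 0.08123475] [0.70770974 0.07315059]
Wcar2 -6.304131950500545 0.08957714051507812 [0.60348822 0.02485837] [0.69252369 0.01502227]
screws -4.315438934130409 0.020289281298348165 [0.65171274 0.06643881] [0.6719445 0.0649121]
screws -4.660438507222695 0.020072073439066394 [0.64869004 0.02637862] [0.66869575 0.02474776]
cross -94.31501342702751 0.04017406743752733 [0.65171274 0.06643881] [0.64869004 0.02637862]
cross -94.62437923218283 0.0402955140301133 [0.6719445 0.0649121] [0.66869575 0.02474776]
```

The bar is at about 71° (1.24 rad) from the rail, so the pads slipped a little at the end. That passes, but only just. I'll regrip along the bar with more force and take it to the hard end.

Call:
{"fn": "send_rows", "kwargs": {
  "grip_force": 90,
  "increments": [
    {"dx": 1, "dy": 0, "dz": 0, "roll": 0.6, "claw": -0.2},
    {"dx": 2, "dy": 0, "dz": -1, "roll": 1.2, "claw": -0.2},
    {"dx": 3, "dy": 0, "dz": -2.5, "roll": 1.2, "claw": -0.2},
    {"dx": 3, "dy": 0, "dz": -4, "roll": 1.2, "claw": -0.2},
    {"dx": 3, "dy": 0, "dz": -4, "roll": 1.2, "claw": -0.2}
  ]
}}

```text
clock: 10.6
tcp_pos: [0.6246, 0.049, 0.1187]
orientation: [-0.003, 0.618, 0.786, -0.002]
wrist_force: [-0.2, -0.6, 0.6]
finger_gap: 0.0346
grip_force: 0.0
```

Call:
{"fn": "send_rows", "kwargs": {
  "increments": [
    {"dx": 0, "dy": 0, "dz": -0.9, "roll": 0, "claw": -0.2},
    {"dx": 0, "dy": 0, "dz": -1.8, "roll": 0, "claw": -0.2},
    {"dx": 0, "dy": 0, "dz": -1.8, "roll": 0, "claw": -0.2},
    {"dx": 0, "dy": 0, "dz": -1.8, "roll": 0, "claw": -1},
    {"dx": 0, "dy": 0, "dz": -1.8, "roll": 0, "claw": -1}
  ]
}}

```text
clock: 11.22
tcp_pos: [0.6241, 0.0483, 0.0797]
orientation: [-0.001, 0.618, 0.786, -0.002]
wrist_force: [-8.8, -3.2, 8.3]
finger_gap: 0.0088
grip_force: 90.2
```

Call:
{"fn": "send_rows", "kwargs": {
  "increments": [
    {"dx": 0, "dy": 0, "dz": 0, "roll": 0, "claw": -1},
    {"dx": 0, "dy": 0, "dz": 0, "roll": -0.4, "claw": -1},
    {"dx": 0, "dy": 0, "dz": 0, "roll": -0.8, "claw": -1},
    {"dx": 0, "dy": 0, "dz": 0, "roll": -1.2, "claw": -1},
    {"dx": 0, "dy": 0, "dz": 0, "roll": -1.2, "claw": -1}
  ]
}}

```text
clock: 11.85
tcp_pos: [0.6238, 0.0483, 0.0796]
orientation: [-0.001, 0.682, 0.731, -0.002]
wrist_force: [-10.1, -2.8, 8.6]
finger_gap: 0.0085
grip_force: 90.1
```

Run:
```python
from workcell import *
s=get_state();print(s['tcp_pos'],s['ft_torque'],s['wrist_force'],s['orientation'])
```

```text
[0.6238412  0.04825029 0.07962629] [-0.43140391  2.32898964  0.16152012] [-10.06081963  -2.75282792   8.56864513] [-6.21442486e-04  6.81969356e-01  7.31378180e-01 -1.83569880e-03]
```

Call:
{"fn": "send_rows", "kwargs": {
  "increments": [
    {"dx": 0, "dy": 0, "dz": 0, "roll": -0.3, "claw": -1},
    {"dx": 0, "dy": 0, "dz": 0, "roll": -0.6, "claw": -1},
    {"dx": 0, "dy": 0, "dz": 0, "roll": -0.6, "claw": -1},
    {"dx": 0, "dy": 0, "dz": 0, "roll": -0.6, "claw": -1},
    {"dx": 0, "dy": 0, "dz": 0, "roll": -0.6, "claw": -1}
  ]
}}

```text
clock: 12.48
tcp_pos: [0.6238, 0.0484, 0.0796]
orientation: [-0.0, 0.711, 0.703, -0.002]
wrist_force: [-11.7, -2.6, 9.5]
finger_gap: 0.0083
grip_force: 98.7
```

Call:
{"fn": "send_rows", "kwargs": {
  "increments": [
    {"dx": 0, "dy": 0, "dz": 0, "roll": 0, "claw": -0.2},
    {"dx": 0, "dy": 0, "dz": 0, "roll": 0, "claw": -0.2},
    {"dx": 0, "dy": 0, "dz": 0, "roll": 0, "claw": -0.2},
    {"dx": 0, "dy": 0, "dz": 0.3, "roll": 0, "claw": -0.2},
    {"dx": 0, "dy": 0, "dz": 1, "roll": 0, "claw": -0.2}
  ]
}}

```text
clock: 13.1
tcp_pos: [0.6256, 0.0491, 0.1027]
orientation: [-0.001, 0.712, 0.702, -0.001]
wrist_force: [-0.2, -0.7, 0.1]
finger_gap: 0.0347
grip_force: 0.0
```

Call:
{"fn": "send_rows", "kwargs": {
  "increments": [
    {"dx": 0, "dy": 0, "dz": 2, "roll": 0, "claw": -0.2},
    {"dx": 0, "dy": 0, "dz": 4, "roll": 0, "claw": -0.2},
    {"dx": -2, "dy": 0, "dz": 5, "roll": 0, "claw": -0.2},
    {"dx": -3, "dy": 0, "dz": 5, "roll": 0, "claw": -0.2},
    {"dx": -3, "dy": 0, "dz": 5, "roll": 0, "claw": -0.2}
  ]
}}

```text
clock: 13.72
tcp_pos: [0.5502, 0.0492, 0.2298]
orientation: [0.001, 0.712, 0.702, 0.001]
wrist_force: [0.4, -0.2, 0.5]
finger_gap: 0.0342
grip_force: 0.0
```

Run:
```python
from workcell import *
import cv2,pickle
read_camera('side');w=read_camera('wrist');sc=read_camera('scene');pickle.dump((w,sc),open('w6.pkl','wb'))
a=cv2.resize(w['image'][150:280,360:520],None,fx=3,fy=3,interpolation=cv2.INTER_CUBIC)
b=cv2.resize(sc['image'][130:220,270:375],None,fx=3,fy=390/90,interpolation=cv2.INTER_CUBIC)
cv2.imwrite('pics/c6.png',cv2.hconcat([a,b[:390,:320]]));print(get_state()['clock'],get_state()['qvel'])
```

```text
13.875 [-0.00112496  0.01987215  0.00083043 -0.00324232 -0.00020954 -0.0006823 ]
```

View pics/c6.png

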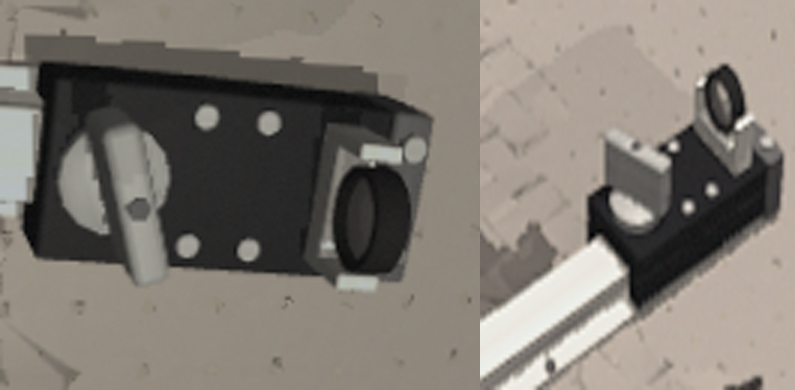

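The bar is at the same angle as before, in spite of the stronger grip and further turning, so it is at its hard end. The carriage is against the stop and the arm is clear of everything.

```bash
python3 -c "
from workcell import *
print(hand_in())"
```

```text
the job is handed in; nothing more can be done
None
```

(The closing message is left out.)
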